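Tip out the amber ball lens and lock the inspection lamp on

ROBOT

A 6-joint arm with a two-finger parallel gripper is mounted at the origin on the work surface. World frame = base frame: x ahead of the robot, y to its left, z up, the work surface at z = 0. Lengths are in m, angles in rad, forces in N, time in s.
With the tool pointing down it reaches from about 0.325 to 1 m from the base axis. Payload 5.1 kg.
Tool frame: the origin (TCP) lies midway between the tips of the shut fingers; the grasp point (between the pads) lies 19 mm behind it; z points along the fingers, y is the direction in which the jaws open and shut (so a half turn about z gives the same grasp; the last joint's range is limited). The gripper opens to 85 mm and grips with 20 to 120 N. Pads are 22 mm wide; open, the fingers measure 114 mm over their backs; the gripper's body (76 mm by 85 mm) begins 54 mm behind the grasp point. The pads swing forward as they close: fully open they stand 13 mm farther back than shut.
Start: joints at [-1.398, 0.124, 1.65, -0, 1.367, -0.083], TCP at [0.164, -0.629, 0.231] pointing down, gripper open.
Joint ranges: [-2.61, 2.61], [-1.02, 2.33], [0.03, 2.71], [-1.35, 4.49], [0.32, 2.68], [-2.91, 2.91]. Speed limits (rad/s): [2.57, 2.57, 3.14, 3.14, 3.14, 3.14].

INTERFACE

Orientations are given as a rotation vector (axis times angle).
In Python, from cell import r gives the robot as it stands. The module is installed in compiled form; this text tells all that it offers.
- The arm moves only by the shell command python3 -m crank 'ROWS' [OPENING] [FORCE]. ROWS is JSON, a list of rows, each a list of 6 numbers: the shift along the tool's x, y, z in m, then the turn, a rotation vector about the tool's x, y, z in degrees. In form: [[dx, dy, dz, rx, ry, rz], ...]. A call has 1 to 20 rows; each row is the pose to reach, as a shift and turn from the pose measured when the call began, along the tool's axes at that moment; what a row does not reach only later rows make up. A row lasts 1/12 s, in which the tool goes at most 41.7 mm and 7.16 degrees, less where a joint would pass 70% of its speed; a pose out of reach is approached as far as the arm can. A call with a gripper value outside its range is refused whole. OPENING is the finger opening in m, from 0 to 0.0854, set as the call begins (- or left out, the last holds). The fingers move at their own pace and stop on an object; FORCE is the grip in N (left out, the last holds). Time passes only in rows, so rows that repeat a pose let the fingers close. It gives the time, the measured TCP pose, the force and the opening at its end, in the units of the state.
- r.get_obs(): the state, without advancing time (a new reading comes with each control period).
- r.snapshot(name): name is "scene" or "top"; returns the picture (480x640x3 uint8, blue, green, red); there is no depth.
- r.camera_model(name): a dict with "fx", "fy", "cx", "cy" (pixels), "R" (3x3) and "t" (3): a world point X has camera coordinates R X + t. Camera axes: x right, y down, z forward; pixel columns grow to the right and rows downward; lengths in m; the calibration is good to about 2 mm. A picture is of the moment at which its call begins. camera_model takes no time and is no camera call.
- r.finish_job(): hands the job in, once; it reports no verdict.
The state is a dict: "t": time; "q": joint angles; "qd": joint speeds; "joint_torque": joint torques, N m; "eef_pos": TCP position; "eef_rot": TCP orientation; "contact_force": force on the tool from outside, world axes, zero at the start; "torque": the same for the moment, N m; "opening": finger opening in m.
Only numpy, scipy, OpenCV 4.12 (cv2) and the standard library are available. Lean on these libraries where they do the work, as an engineer would, in place of code of your own. Each camera call takes 0.05 s, during which the arm holds its last target.

TASK

Pick up the divided tray and tip it on one corner, low over the inspection well, so that only the amber ball rolls out into the well; then set the tray back down flat on the bench with the other three balls still in it. After that switch the inspection lamp on hands-free: squeeze its orange trigger fully, press the red lock-on button beside it while it is squeezed, ease the trigger until it hooks, and let go so that it stays on; don't shift the other things on the bench.

Things in the scene. Friction and masses are not known exactly. Their poses are not given: they have to be found in the camera images.
- tray_handle (a point): Black upright handle at the centre of the loose white divided tray (0.32 kg): 24 mm thick along the tray's x, 50 mm along its y, top 80 mm above the tray's underside. This point is on its axis 60 mm above the underside. Axes are the tray's: x, y parallel to its walls, z up. The tray starts at any yaw.
- tray_base (a point): Centre of the tray's underside (z = 0 on the bench), same axes. Tray 160 x 160 mm; two crossing dividers make four 74 mm bays; walls and dividers 26 mm high, 4 mm thick, floor 4 mm. Bay middles are 40 mm from the centre in x and y.
- tray_corner (a point): Outer +x +y corner of the tray's underside, 113 mm from its centre; all four corners are alike: both walls stop 32 mm short, leaving a 45 mm gap at the top of a grey 12 degree ramp, 9 mm high. A ball leaves its bay only by its own outer corner, when the tray is tipped straight toward it by over 15 degrees (30 to 40 is sure); balls in the other bays then run to walls and stay.
- amber_ball_center (a point): Centre of the amber/orange ball lens, 30 mm in diameter, 35 g. It starts in one of the tray's four bays (which one varies) (31 mm from the tray's centre in x and in y).
- green_ball_center (a point): Centre of the green ball lens, 30 mm in diameter, 35 g. It starts in one of the tray's four bays (which one varies) (31 mm from the tray's centre in x and in y).
- blue_ball_center (a point): Centre of the blue ball lens, 30 mm in diameter, 35 g. It starts in one of the tray's four bays (which one varies) (31 mm from the tray's centre in x and in y).
- white_ball_center (a point): Centre of the white ball lens, 30 mm in diameter, 35 g. It starts in one of the tray's four bays (which one varies) (31 mm from the tray's centre in x and in y).
- well_floor (a point): Centre of the blue floor, 18 mm above the bench, of the square inspection well on the fixed lamp station (inside 140 x 140 mm, walls 5 mm, rim 52 mm above the bench). Axes: z up, y from the lamp to the well, x towards the side with trigger and button. White base plate 170 x 440 x 10 mm runs from y = +85 to -355 mm. The lamp's nose is 115 mm from here along -y, 90 mm above the bench.
- lamp_head (a point): Front lower edge of a fixed white head (60 x 35 x 24 mm) on an arm from a column (28 mm thick, 305 mm high, 325 mm along -y from the well's centre). It overhangs the lamp just behind the trigger's middle, 270 mm above the bench, so a tool coming straight down on the trigger hits it: lean the tool 25 to 45 degrees towards the well. Axes as well_floor.
- trigger_pad (a point): Centre of the outer face of the lamp's orange ribbed trigger plate, 45 (x) by 75 mm (y); moves with it. It slopes 35 degrees: z out of the plate, up and leaning to the well (squeeze along -z); y down the barrel to the well; x sideways away from the grey housing, whose side wall stands 26 mm from this point along -x and rises 22 mm above the unsqueezed plate.
- trigger (a joint): Trigger travel in m: 0 out, 0.012 fully squeezed (spring: 2.7 N at 0, 8 N fully in). Held on by the lock it rests at about 0.006; unlocked it springs back to 0.
- lock_face (a point): Outer face of the red lock-on button, 18 mm diameter, on the housing's side wall at mid-length of the trigger: 16.5 mm along -x from trigger_pad and 11.5 mm above the unsqueezed plate, same axes. It stands 10 mm out of the wall and is pushed along -x. A fingertip that holds the plate squeezed beside it can slide over the plate into it.
- lock (a joint): Button travel in m: 0 out, 0.009 fully in (spring 1.3 to 3.5 N). A catch blocks it after about 1 mm unless the trigger is beyond 0.0095. With it fully in, easing the trigger hooks the two: the button stays in (0.007 to 0.0085), the trigger at about 0.006. Squeezing the trigger fully again frees the button.
- bottle: White bottle, 60 mm diameter, 130 mm tall, blue cap; bystander. Origin at its underside.
- jar: Amber jar, 66 mm diameter, 70 mm tall; bystander. Origin at its underside.
- tape: Yellow tape roll lying flat, 90 mm diameter, 25 mm tall; bystander. Origin at its underside.
- slide_box: Green box, 80 x 100 x 35 mm; bystander. Origin at its underside.
- brush: Hand brush lying flat, about 200 mm long; bystander.
- weight: Brass cylinder, 56 mm diameter, 50 mm tall; bystander. Origin at its underside.
- clip_box: Clear open box with two rods in it, 110 x 80 x 45 mm; bystander. Origin at its underside.
Things that resemble listed ones, but are neither listed nor needed, are in the scene too. Of the things that look like the part that bears tray_handle, take the one that is farthest to the robot's left at the start.

How it is judged:
On the way, in this order (a step that is already met when the one before it is completed fails the run):
1. the amber ball is in the inspection well (x of amber_ball_center in the frame of well_floor between -0.07 and 0.07 m and y of amber_ball_center in the frame of well_floor between -0.07 and 0.07 m and z of amber_ball_center in the frame of well_floor below 0.03 m), for 0.1 s.
2. the tray stands flat on the bench, let go (height (world z) of tray_base below 0.006 m and angle between tray_base's own z axis and vertical below 0.06 rad and contact force between the fingers and tray below 0.2 N), for 0.2 s.
3. the trigger is fully squeezed and the lock button pressed in (value of joint trigger above 0.009 m and value of joint lock above 0.0065 m), for 0.02 s.
At the end, for the whole second after the job is handed in: The trigger is held by its lock (trigger travel between 4.5 and 8.5 mm, button in by more than 5 mm) with nothing touching it, the amber ball is in the well, and the tray stands at rest flat on the bench (underside within 6 mm, tilt under 0.06 rad) with the green, blue and white balls in it (all of step 1 and value of joint trigger between 0.0045 and 0.0085 m and value of joint lock above 0.005 m and height (world z) of tray_base below 0.006 m and angle between tray_base's own z axis and vertical below 0.06 rad and x of green_ball_center in the frame of tray_base between -0.08 and 0.08 m and y of green_ball_center in the frame of tray_base between -0.08 and 0.08 m and x of blue_ball_center in the frame of tray_base between -0.08 and 0.08 m and y of blue_ball_center in the frame of tray_base between -0.08 and 0.08 m and x of white_ball_center in the frame of tray_base between -0.08 and 0.08 m and y of white_ball_center in the frame of tray_base between -0.08 and 0.08 m and z of each of green_ball_center, blue_ball_center, white_ball_center in the frame of tray_base below 0.035 m and linear speed of tray below 0.02 m/s).
It fails at once if the green, blue or white ball leaves the tray (distance between any of green_ball_center, blue_ball_center, white_ball_center and tray_base above 0.13 m).
It fails at once if the amber ball is dropped from high up (moves faster than 2 m/s) (linear speed of amber_ball above 2 m/s).
It fails at once if a bystander is shifted (brush 40 mm, others 30 mm) (distance of any of bottle, jar, tape, slide_box, weight, clip_box from where it was at the start of the episode above 0.03 m or distance of brush from where it was at the start of the episode above 0.04 m).
It also fails if it takes over 67 s, if anything falls off the work surface, if the arm or the gripper's body presses on something with over 40 N, if the wrist force passes 120 N, or if a joint passes its speed limit or range.

## Working session

There is one attempt and no reset: what is moved stays moved. The work goes in short steps, Python scripts to look and compute and a shell command to move; the robot and the scene stay as the last step left them, time stands still between calls to the robot, and variables do not carry over. Pictures are saved under pics/ and viewed, and the job is handed in when it is done.

```bash
ls; mkdir -p pics
python3 - <<'E'
from cell import r
import cv2, numpy as np
for n in ("scene","top"):
    im=r.snapshot(n); cv2.imwrite(f"pics/{n}0.png",im)
    c=r.camera_model(n); print(n,{k:np.round(v,4).tolist() for k,v in c.items()})
print(r.get_obs())
E
```

```text
pics
scene {'fx': 469.1153, 'fy': 469.1153, 'cx': 311.484, 'cy': 241.0665, 'R': [[-0.6486, 0.7612, -0.0036], [0.6355, 0.5389, -0.553], [-0.419, -0.3609, -0.8332]], 't': [0.2796, -0.2494, 1.2996]}
top {'fx': 598.1507, 'fy': 598.1507, 'cx': 318.2407, 'cy': 236.8348, 'R': [[0.0047, -1.0, 0.0077], [-0.9969, -0.0053, -0.0779], [0.0779, -0.0073, -0.9969]], 't': [0.0479, 0.509, 1.5272]}
{'t': 0.1, 'q': array([-1.39764210e+00,  1.24468073e-01,  1.65158312e+00, -1.09311127e-05,
        1.36751065e+00, -8.25729209e-02]), 'qd': array([-0.00054897, -0.0008783 , -0.0048166 , -0.00107473, -0.002098  ,
       -0.00012311]), 'joint_torque': array([ 1.71182719e-04, -4.24930501e+01, -3.66653895e+01, -1.27871158e-04,
        3.90794885e-03, -7.64844998e-06]), 'eef_pos': array([ 0.16430358, -0.62829771,  0.2301307 ]), 'eef_rot': array([-3.11399544e+00, -4.00354265e-01,  1.56743491e-04]), 'contact_force': array([0.46628294, 0.07099631, 0.06629566]), 'torque': array([-0.00796538, -0.03126467,  0.02579192]), 'opening': 0.08532470288238311}
```

View pics/scene0.png

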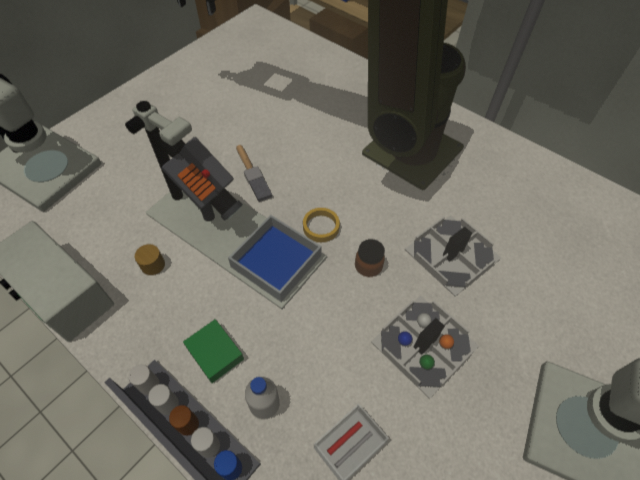

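View pics/top0.png

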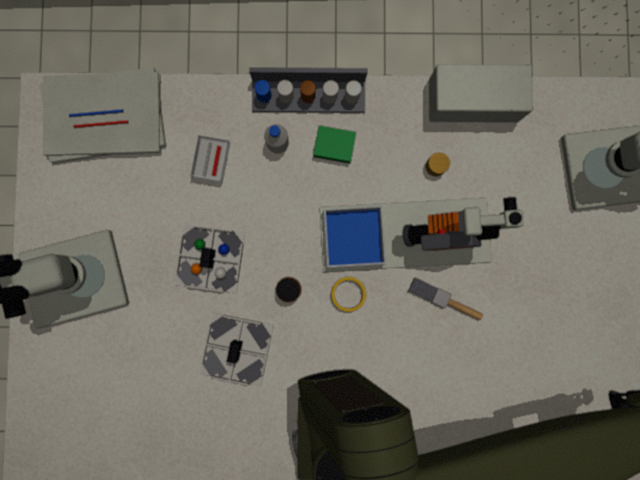

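The top view shows the loaded tray around pixel (210,260), which is farther left than the empty one at (237,350). The well is at (354,237), and the lamp trigger is orange at (443,222). Next I'll zoom in and measure.

```bash
cat > h.py <<'E'
from cell import r
import cv2, numpy as np
from scipy.spatial.transform import Rotation as Rn
def ray(n,u,v):
    c=r.camera_model(n); R=np.array(c["R"]); t=np.array(c["t"])
    d=R.T@np.array([(u-c["cx"])/c["fx"],(v-c["cy"])/c["fy"],1.]); return -R.T@t,d/np.linalg.norm(d)
def onz(n,u,v,z):
    o,d=ray(n,u,v); return o+d*(z-o[2])/d[2]
def proj(n,X):
    c=r.camera_model(n); p=np.array(c["R"])@np.array(X)+np.array(c["t"]); return np.array([c["fx"]*p[0]/p[2]+c["cx"],c["fy"]*p[1]/p[2]+c["cy"]])
def tri(p1,p2):
    a,d=ray("scene",*p1); b,e=ray("top",*p2)
    A=np.stack([d,-e],1); s=np.linalg.lstsq(A,b-a,rcond=None)[0]
    P,Q=a+d*s[0],b+e*s[1]; return (P+Q)/2, np.linalg.norm(P-Q)
def zoom(im,x0,y0,x1,y1,s,fn):
    cv2.imwrite(fn,cv2.resize(im[y0:y1,x0:x1],None,fx=s,fy=s,interpolation=cv2.INTER_CUBIC))
E
python3 - <<'E'
from h import *
t=cv2.imread("pics/top0.png"); s=cv2.imread("pics/scene0.png")
zoom(t,165,215,265,305,6,"pics/z1.png"); zoom(t,310,190,530,290,3.6,"pics/z2.png")
zoom(s,370,290,490,400,5,"pics/z3.png"); zoom(s,110,90,260,240,4,"pics/z4.png")
E
```

```text
(no output)
```

View pics/z1.png

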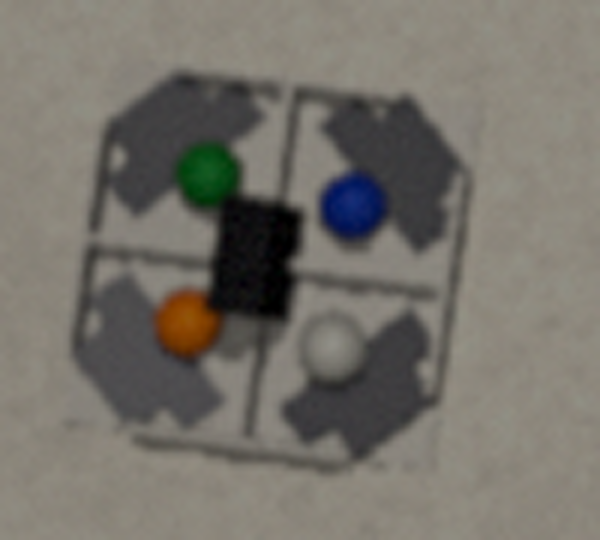

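View pics/z2.png

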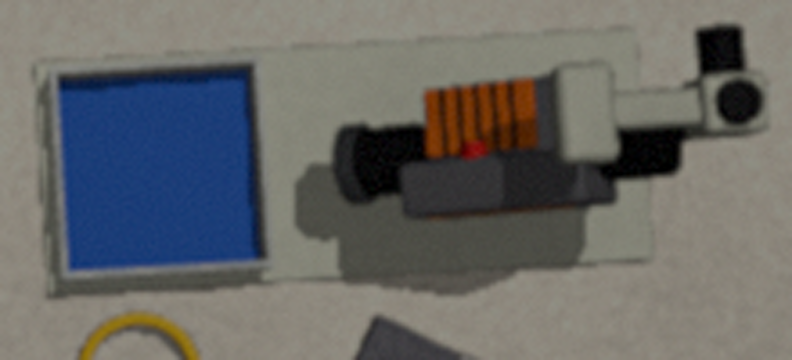

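View pics/z3.png

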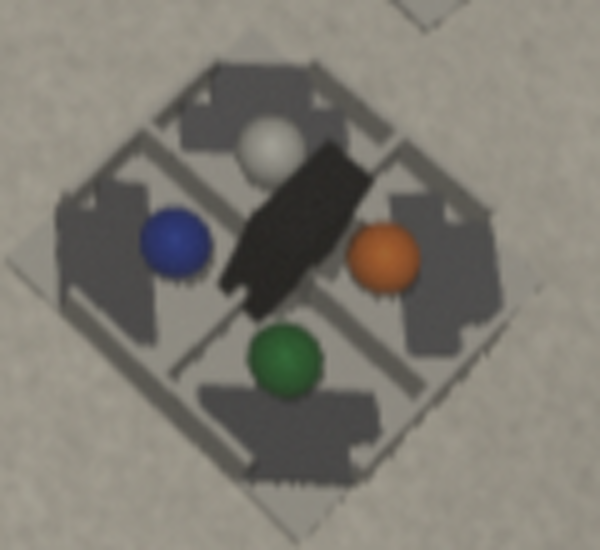

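View pics/z4.png

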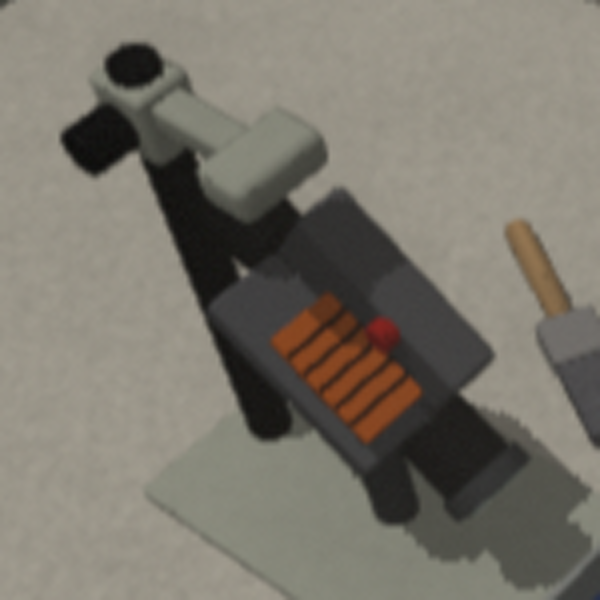

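Run:
```python
from h import *
t=cv2.imread("pics/top0.png"); s=cv2.imread("pics/scene0.png")
def cen(im,lo,hi,box):
    x0,y0,x1,y1=box; h=cv2.cvtColor(im[y0:y1,x0:x1],cv2.COLOR_BGR2HSV)
    m=cv2.inRange(h,lo,hi); n,l,st,c=cv2.connectedComponentsWithStats(m); k=1+np.argmax(st[1:,4]); return c[k]+[x0,y0],st[k,4],(l==k)
B=dict(g=((45,90,30),(80,255,255)),b=((105,110,40),(130,255,255)),a=((3,130,90),(20,255,255)))
P={}
for k,(lo,hi) in B.items():
    ct,at,_=cen(t,lo,hi,(165,215,265,305)); cs,as_,_=cen(s,lo,hi,(370,290,490,400))
    X,g=tri(cs,ct); P[k]=onz("top",*ct,.019); print(k,ct,at,cs,as_,"tri",X.round(4),round(g,4),"plane",P[k].round(4),onz("scene",*cs,.019).round(4))
P['w']=onz("top",220.3,272.8,.019);print("w",P['w'], onz("scene",370+271/5,290+152/5,.019))
print("centre", (P['g']+P['w'])/2,(P['b']+P['a'])/2, "sides",[np.linalg.norm(P[a]-P[b]).round(4) for a,b in("gb","bw","wa","ag")])
d=P['g']-P['a']+P['b']-P['w']; print("yaw g-a dir",np.degrees(np.arctan2(d[1],d[0]))); d=P['a']-P['w']+P['g']-P['b']; print("yaw2",np.degrees(np.arctan2(d[1],d[0])))
# handle top
x0,y0,x1,y1=190,240,225,275
m=(t[y0:y1,x0:x1].max(2)<32).astype(np.uint8); n,l,st,c=cv2.connectedComponentsWithStats(m);k=1+np.argmax(st[1:,4]); ys,xs=np.where(l==k)
rc=cv2.minAreaRect(np.stack([xs+x0,ys+y0],1).astype(np.float32)); print(rc,st[k]); 
bx=cv2.boxPoints(rc); print([onz("top",*p,.08).round(4).tolist() for p in bx], onz("top",*rc[0],.08),onz("top",*rc[0],.06))
# well rim corners
z=lambda x,y:(310+x/3.6,190+y/3.6)
print("rim",[onz("top",*z(*p),.052).round(4).tolist() for p in((53,72),(252,63),(267,262),(64,274))])
print("plate",[onz("top",*z(*p),.010).round(4).tolist() for p in((36,62),(636,28),(652,260),(48,296))])
# blue floor
ct,at,mm=cen(t,(100,150,60),(125,255,255),(315,195,395,280)); print("floor cen",onz("top",*ct,.018),ct,at)
```

```text
g [199.10465116 243.52325581] 86 [426.69172932 361.62406015] 133 tri [0.4901 0.3574 0.019 ] 0.0011 plane [0.4899 0.3579 0.019 ] [0.4903 0.3569 0.019 ]
b [223.61627907 248.80232558] 86 [404.65625 337.9375 ] 128 tri [0.4767 0.2944 0.0183] 0.0003 plane [0.4766 0.2944 0.019 ] [0.4771 0.2943 0.019 ]
a [195.30666667 268.30666667] 75 [446.41216216 341.11486486] 148 tri [0.4264 0.3653 0.0192] 0.0022 plane [0.4259 0.3663 0.019 ] [0.4268 0.3643 0.019 ]
w [0.41471693 0.30191178 0.019     ] [0.41732101 0.30376871 0.019     ]
centre [0.4523006  0.32988753 0.019     ] [0.45125548 0.3303865  0.019     ] sides [np.float64(0.0648), np.float64(0.0623), np.float64(0.0654), np.float64(0.0645)]
yaw g-a dir -7.218704494785779
yaw2 79.13022518469725
((207.17694091796875, 257.58465576171875), (12.651541709899902, 18.48117446899414), 7.125016689300537) [ 10   8  15  20 227]
[[0.4303, 0.3434, 0.08], [0.4757, 0.3387, 0.08], [0.472, 0.3075, 0.08], [0.4266, 0.3124, 0.08]] [0.45109949 0.32550792 0.08      ] [0.45194828 0.32906718 0.06      ]
rim [[0.5747, 0.0346, 0.052], [0.5819, -0.106, 0.052], [0.4414, -0.1161, 0.052], [0.4323, 0.0263, 0.052]]
plate [[0.5872, 0.0462, 0.01], [0.6146, -0.3906, 0.01], [0.4457, -0.3993, 0.01], [0.4177, 0.0368, 0.01]]
floor cen [ 0.50958533 -0.04155103  0.018     ] [353.76132146 236.76206385] 2694
```

```bash
cat >> h.py <<'E'
def Rtool(yaw,tilt=0,tdir=0):
    """tool z down, tool x at world yaw(deg); then tilt (deg) so that gripper body leans towards world dir tdir"""
    y=np.radians(yaw); R0=np.array([[np.cos(y),np.sin(y),0],[np.sin(y),-np.cos(y),0],[0,0,-1.]])
    a=np.radians(tdir); ax=np.array([-np.sin(a),np.cos(a),0])  # rotates z towards tdir
    return Rn.from_rotvec(ax*np.radians(tilt)).as_matrix()@R0
def rel(p,R):
    o=r.get_obs(); C=Rn.from_rotvec(o["eef_rot"]).as_matrix()
    d=C.T@(np.array(p)-o["eef_pos"]); w=Rn.from_matrix(C.T@R).as_rotvec(degrees=True)
    return np.round(d,4).tolist()+np.round(w,2).tolist()
def st():
    o=r.get_obs(); print("t",round(o["t"],2),"p",o["eef_pos"].round(4),"q",np.degrees(o["q"]).round(1),"F",o["contact_force"].round(1),"op",round(o["opening"],4))
E
python3 - <<'E'
from h import *
st(); print(rel([.42,0,.30],Rtool(95)), rel([.452,.33,.15],Rtool(173)))
E
```

```text
t 0.1 p [ 0.1643 -0.6283  0.2301] q [-80.1   7.1  94.6  -0.   78.4  -4.7] F [0.5 0.1 0.1] op 0.0853
[0.4063, -0.5433, -0.0687, -0.09, -0.09, -80.35] [0.5207, -0.8542, 0.0819, -0.02, -0.16, -158.35]
```

```bash
python3 -m crank '[[0.025,-0.03,-0.02,0,0,-5],[0.07,-0.09,-0.05,0,0,-12],[0.15,-0.2,-0.07,0,0,-25],[0.4,-0.54,-0.07,0,0,-80],[0.4,-0.54,-0.07,0,0,-80],[0.4,-0.54,-0.07,0,0,-80],[0.4,-0.54,-0.07,0,0,-80],[0.4,-0.54,-0.07,0,0,-80],[0.4,-0.54,-0.07,0,0,-80],[0.4,-0.54,-0.07,0,0,-80],[0.4,-0.54,-0.07,0,0,-80],[0.4,-0.54,-0.07,0,0,-80],[0.4,-0.54,-0.07,0,0,-80],[0.4,-0.54,-0.07,0,0,-80],[0.4,-0.54,-0.07,0,0,-80],[0.4,-0.54,-0.07,0,0,-80]]' 0.085 80
python3 - <<'E'
from h import *
st(); print(rel([.452,.33,.15],Rtool(173)))
E
```

```text
t: 1.43
eef_pos: [0.4094, -0.016, 0.3005]
eef_rot: [-2.129, -2.309, -0.002]
contact_force: [0.5, -0.7, 0.2]
opening: 0.0848
t 1.43 p [ 0.4094 -0.016   0.3005] q [-9.800e+00 -2.710e+01  1.178e+02  1.000e-01  8.930e+01 -1.450e+01] F [ 0.5 -0.7  0.2] op 0.0848
[0.3412, 0.0706, 0.151, 0.08, -0.06, -78.34]
```

```bash
python3 -m crank '[[0.341,0.07,0.11,0,0,-78],[0.341,0.07,0.11,0,0,-78],[0.341,0.07,0.11,0,0,-78],[0.341,0.07,0.11,0,0,-78],[0.341,0.07,0.11,0,0,-78],[0.341,0.07,0.11,0,0,-78],[0.341,0.07,0.11,0,0,-78],[0.341,0.07,0.11,0,0,-78],[0.341,0.07,0.11,0,0,-78],[0.341,0.07,0.11,0,0,-78],[0.341,0.07,0.13,0,0,-78.3],[0.341,0.07,0.15,0,0,-78.3],[0.341,0.07,0.15,0,0,-78.3]]'
python3 - <<'E'
from h import *
im=r.snapshot("scene"); zoom(im,350,200,510,400,3,"pics/g1.png")
im=r.snapshot("top"); zoom(im,150,190,290,310,5,"pics/g2.png")
st(); print(rel([.452,.33,.04],Rtool(173)))
E
```

```text
t: 2.52
eef_pos: [0.4486, 0.3285, 0.1458]
eef_rot: [-0.192, -3.128, 0.005]
contact_force: [-0.9, -0.6, -0.8]
opening: 0.0848
t 2.62 p [0.4507 0.3294 0.15  ] q [ 3.060e+01 -7.000e-01  1.107e+02  1.000e-01  7.000e+01 -5.240e+01] F [0.6 0.7 0.1] op 0.0854
[-0.0015, 0.0008, 0.11, -0.0, -0.13, -0.05]
```

View pics/g1.png

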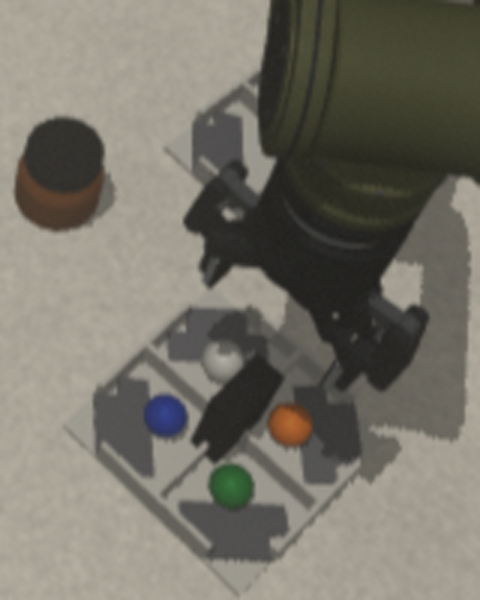

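In the scene view, the open fingers straddle the handle (crop pixel about (240,410)) across its thin direction, and the balls haven't moved. Next I'll descend and grip.

```bash
python3 -m crank '[[-0.001,0.001,0.03,0,0,0],[-0.001,0.001,0.06,0,0,0],[-0.001,0.001,0.085,0,0,0],[-0.001,0.001,0.1,0,0,0],[-0.001,0.001,0.11,0,0,0],[-0.001,0.001,0.11,0,0,0]]' && python3 -m crank '[[0,0,0,0,0,0],[0,0,0,0,0,0],[0,0,0,0,0,0],[0,0,0,0,0,0],[0,0,0,0,0,0],[0,0,0,0,0,0],[0,0,0,0,0,0],[0,0,0,0,0,0],[0,0,0,0,0,0],[0,0,0,0,0,0]]' 0.01 80;  python3 - <<'E'
from h import *
im=r.snapshot("scene"); zoom(im,350,200,510,400,3,"pics/g3.png")
im=r.snapshot("top"); zoom(im,150,190,290,310,5,"pics/g4.png")
st()
E
```

```text
t: 3.12
eef_pos: [0.451, 0.3296, 0.0389]
eef_rot: [-0.194, -3.131, 0.002]
contact_force: [0.2, 0.3, -1.0]
opening: 0.085
t: 3.95
eef_pos: [0.4521, 0.3307, 0.0406]
eef_rot: [-0.194, -3.134, -0.002]
contact_force: [-0.2, 2.5, 6.0]
opening: 0.0234
t 4.05 p [0.4521 0.3308 0.0406] q [ 3.060e+01  7.200e+00  1.142e+02  1.000e-01  5.860e+01 -5.230e+01] F [0.  3.  6.3] op 0.023
```

View pics/g3.png

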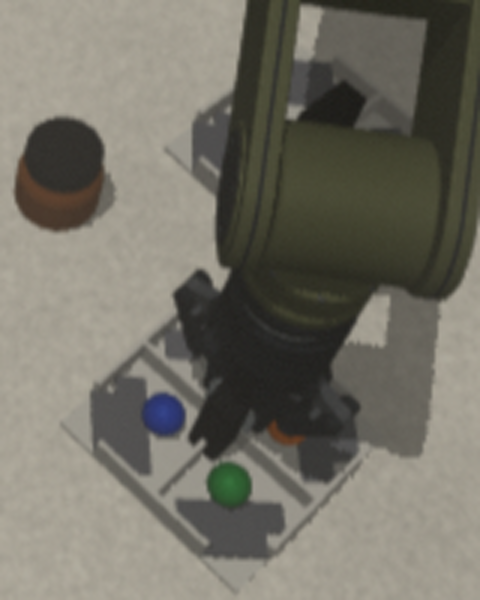

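View pics/g4.png

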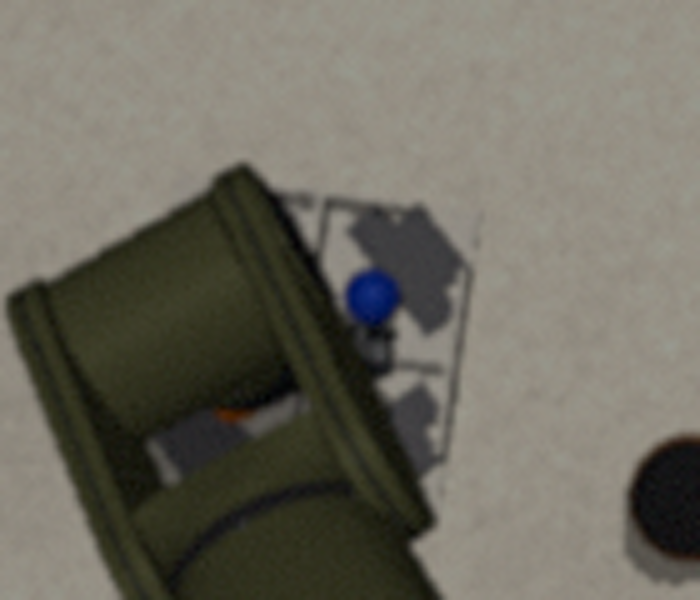

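Grasp held at 23 mm opening. Next: lift slowly, then carry the tray level.

```bash
python3 -m crank '[[0,0,-0.002,0,0,0],[0,0,-0.006,0,0,0],[0,0,-0.012,0,0,0],[0,0,-0.02,0,0,0],[0,0,-0.03,0,0,0],[0,0,-0.04,0,0,0],[0,0,-0.05,0,0,0],[0,0,-0.06,0,0,0],[0,0,-0.07,0,0,0],[0,0,-0.08,0,0,0],[0,0,-0.088,0,0,0],[0,0,-0.094,0,0,0],[0,0,-0.098,0,0,0],[0,0,-0.1,0,0,0],[0,0,-0.1,0,0,0]]';  python3 - <<'E'
from h import *
st()
W=np.array([.508,-.0415,0]); D=3.6; dv=np.array([np.cos(np.radians(D)),np.sin(np.radians(D)),0])
b=W-dv*(.03+.113*np.cos(np.radians(35))); print("base",b)
print(rel([b[0],b[1],.16],Rtool(48.6)))
im=r.snapshot("scene"); zoom(im,350,150,510,400,2.4,"pics/g5.png")
E
```

```text
t: 5.3
eef_pos: [0.4523, 0.3307, 0.1409]
eef_rot: [-0.194, -3.134, -0.002]
contact_force: [0.4, 0.2, -4.8]
opening: 0.0235
t 5.3 p [0.4523 0.3307 0.1409] q [ 3.060e+01  1.000e-01  1.109e+02  1.000e-01  6.900e+01 -5.230e+01] F [ 0.4  0.2 -4.8] op 0.0235
base [ 0.38567767 -0.04919587  0.        ]
[0.0193, -0.3852, -0.0196, -0.05, -0.13, 124.31]
```

View pics/g5.png

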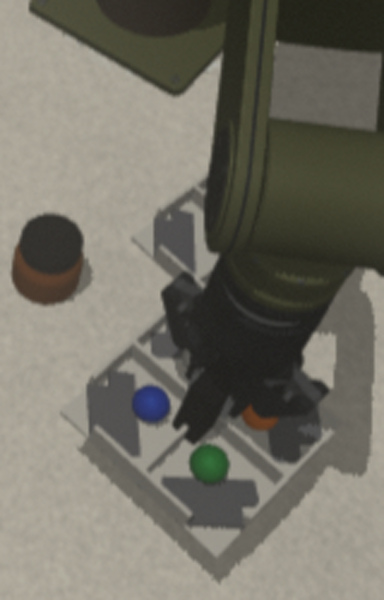

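```bash
python3 -m crank '[[0,-0.002,-0.001,0,0,0.6],[0,-0.006,-0.002,0,0,2],[0.001,-0.012,-0.004,0,0,4],[0.001,-0.02,-0.006,0,0,6.5],[0.002,-0.03,-0.008,0,0,10],[0.002,-0.041,-0.01,0,0,13],[0.003,-0.052,-0.012,0,0,17],[0.003,-0.063,-0.014,0,0,20],[0.004,-0.074,-0.016,0,0,24],[0.004,-0.085,-0.018,0,0,27],[0.005,-0.096,-0.02,0,0,31],[0.005,-0.107,-0.02,0,0,34],[0.006,-0.118,-0.02,0,0,38],[0.006,-0.128,-0.02,0,0,41],[0.007,-0.137,-0.02,0,0,44],[0.007,-0.144,-0.02,0,0,46],[0.008,-0.15,-0.02,0,0,48],[0.008,-0.154,-0.02,0,0,49],[0.008,-0.156,-0.02,0,0,50],[0.008,-0.156,-0.02,0,0,50]]';  python3 - <<'E'
from h import *
st()
print(rel([.3857,-.0492,.16],Rtool(48.6)))
im=r.snapshot("scene"); zoom(im,290,150,510,400,2.4,"pics/g6.png")
E
```

```text
t: 7.02
eef_pos: [0.425, 0.1764, 0.1603]
eef_rot: [-1.502, -2.757, -0.0]
contact_force: [0.1, 0.2, -4.5]
opening: 0.0228
t 7.02 p [0.425  0.1764 0.1603] q [ 1.580e+01 -1.470e+01  1.222e+02  1.000e-01  7.260e+01 -1.710e+01] F [ 0.1  0.2 -4.5] op 0.0228
[-0.1683, -0.1554, 0.0001, -0.12, -0.06, 74.24]
```

View pics/g6.png

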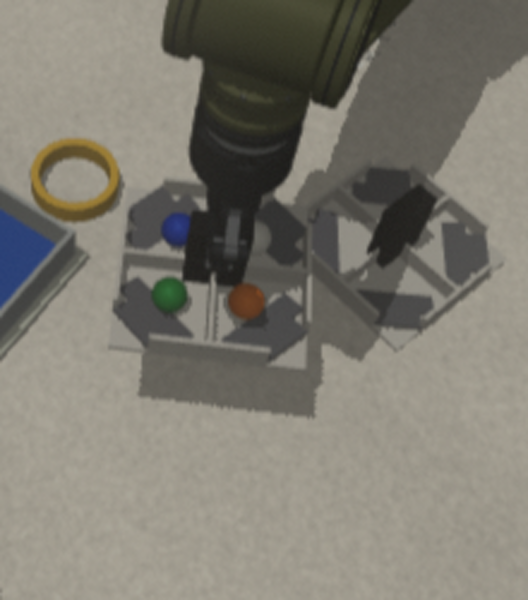

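All four balls are still in their bays. Continuing the carry.

```bash
python3 -m crank '[[-0.002,-0.002,0,0,0,0.7],[-0.005,-0.005,0,0,0,2],[-0.01,-0.009,0,0,0,4.5],[-0.017,-0.016,0,0,0,7.5],[-0.026,-0.024,0,0,0,11.5],[-0.036,-0.033,0,0,0,16],[-0.046,-0.043,0,0,0,20],[-0.056,-0.052,0,0,0,25],[-0.067,-0.061,0,0,0,29],[-0.077,-0.071,0,0,0,34],[-0.087,-0.08,0,0,0,38],[-0.097,-0.089,0,0,0,43],[-0.107,-0.099,0,0,0,47],[-0.117,-0.108,0,0,0,51.5],[-0.127,-0.117,0,0,0,56],[-0.136,-0.126,0,0,0,60],[-0.145,-0.134,0,0,0,64],[-0.153,-0.141,0,0,0,67.5],[-0.16,-0.148,0,0,0,70.5],[-0.164,-0.152,0,0,0,72.5]]' && python3 -m crank '[[0,0,0,0,0,1],[0,0,0,0,0,1]]';  python3 - <<'E'
from h import *
st()
W=np.array([.508,-.0415,0]); D=3.6; dv=np.array([np.cos(np.radians(D)),np.sin(np.radians(D)),0])
for T,cz in((0,.11),(5,.10),(10,.085),(15,.07),(20,.063),(25,.063),(30,.063),(35,.063)):
    a=np.radians(T); c=W-dv*.03; c[2]=cz
    b=c-.113*(dv*np.cos(a)-np.array([0,0,np.sin(a)])); n=dv*np.sin(a)+np.array([0,0,np.cos(a)])
    print(T,rel(b+.041*n,Rtool(48.6,T,D)))
im=r.snapshot("scene"); zoom(im,190,150,420,350,3,"pics/g7.png")
im=r.snapshot("top"); zoom(im,250,160,450,380,2.7,"pics/g8.png")
E
```

```text
t: 8.73
eef_pos: [0.3862, -0.0444, 0.1601]
eef_rot: [-2.844, -1.331, 0.002]
contact_force: [0.6, 0.2, -4.7]
opening: 0.0232
t: 8.9
eef_pos: [0.3861, -0.0445, 0.1601]
eef_rot: [-2.856, -1.305, 0.002]
contact_force: [-0.1, 1.2, -4.7]
opening: 0.0232
t 8.9 p [ 0.3861 -0.0445  0.1601] q [-14.5 -25.9 130.4   0.   75.6  26.4] F [-0.1  1.2 -4.7] op 0.0232
0 [-0.0182, -0.0118, 0.0092, -0.12, 0.01, 0.5]
5 [-0.0154, -0.009, 0.0095, 3.43, -3.51, 0.5]
10 [-0.012, -0.0055, 0.0152, 6.99, -7.03, 0.51]
15 [-0.008, -0.0015, 0.0213, 10.54, -10.55, 0.51]
20 [-0.0036, 0.0031, 0.02, 14.09, -14.07, 0.51]
25 [0.0014, 0.0081, 0.0122, 17.64, -17.59, 0.51]
30 [0.0068, 0.0136, 0.0051, 21.19, -21.11, 0.51]
35 [0.0126, 0.0195, -0.0013, 24.74, -24.63, 0.51]
```

View pics/g7.png

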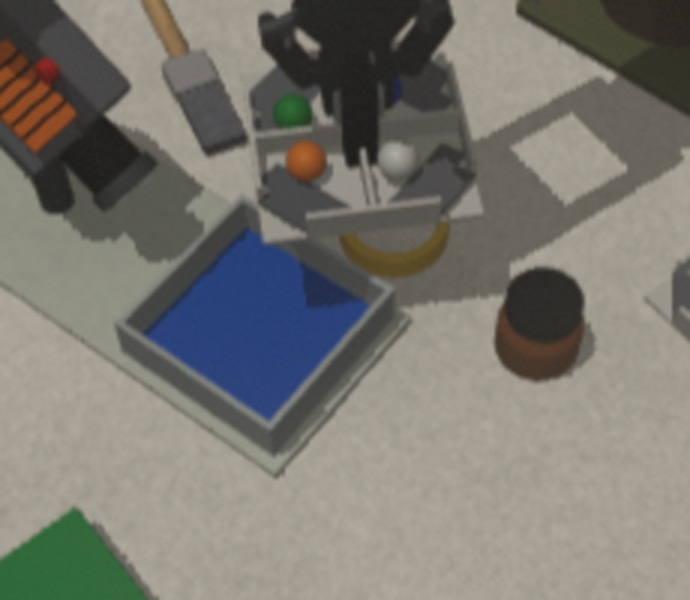

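View pics/g8.png

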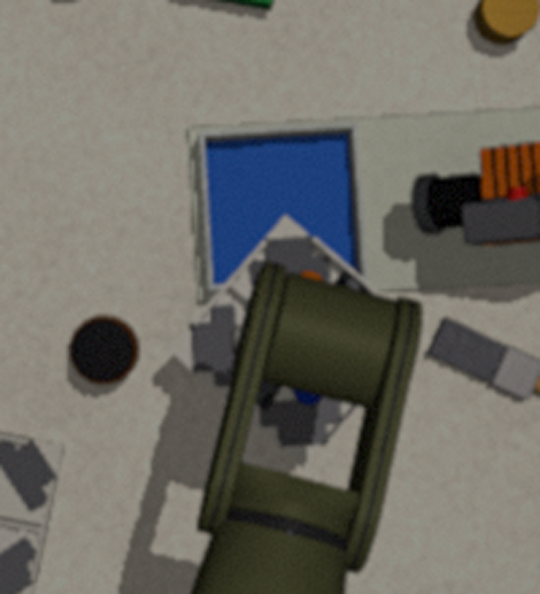

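The amber ball's corner points over the well (top crop (286,212)), and all the balls are in their bays. Next I'll tip about that corner.

```bash
python3 -m crank '[[-0.008,-0.005,0.004,1,-1,0.3],[-0.016,-0.0105,0.009,2.2,-2.2,0.5],[-0.0154,-0.009,0.0095,3.5,-3.5,0.5],[-0.0137,-0.0073,0.0123,5.3,-5.3,0.5],[-0.012,-0.0055,0.0152,7,-7,0.5],[-0.01,-0.0035,0.0183,8.8,-8.8,0.5],[-0.008,-0.0015,0.0213,10.5,-10.5,0.5],[-0.0058,0.0008,0.021,12.3,-12.3,0.5],[-0.0036,0.0031,0.02,14.1,-14.1,0.5],[-0.0011,0.0056,0.0162,15.9,-15.9,0.5],[0.0014,0.0081,0.0122,17.6,-17.6,0.5],[0.0041,0.0109,0.0087,19.4,-19.4,0.5],[0.0068,0.0136,0.0051,21.2,-21.1,0.5],[0.0097,0.0165,0.002,23,-22.9,0.5],[0.0126,0.0195,-0.0013,24.7,-24.6,0.5],[0.0126,0.0195,-0.0013,24.7,-24.6,0.5],[0.0126,0.0195,-0.0013,24.7,-24.6,0.5],[0.0126,0.0195,-0.0013,24.7,-24.6,0.5],[0.0126,0.0195,-0.0013,24.7,-24.6,0.5]]';  python3 - <<'E'
from h import *
st()
im=r.snapshot("scene"); zoom(im,190,150,420,350,3,"pics/g9.png")
im=r.snapshot("top"); zoom(im,250,160,450,380,2.7,"pics/g10.png")
E
```

```text
t: 10.58
eef_pos: [0.4087, -0.0472, 0.1612]
eef_rot: [-2.56, -1.159, 0.828]
contact_force: [0.8, 0.6, -4.1]
opening: 0.0234
t 10.58 p [ 0.4087 -0.0472  0.1612] q [ -9.2   2.8 111.2  -7.5 100.2  33.1] F [ 0.8  0.6 -4.1] op 0.0234
```

View pics/g9.png

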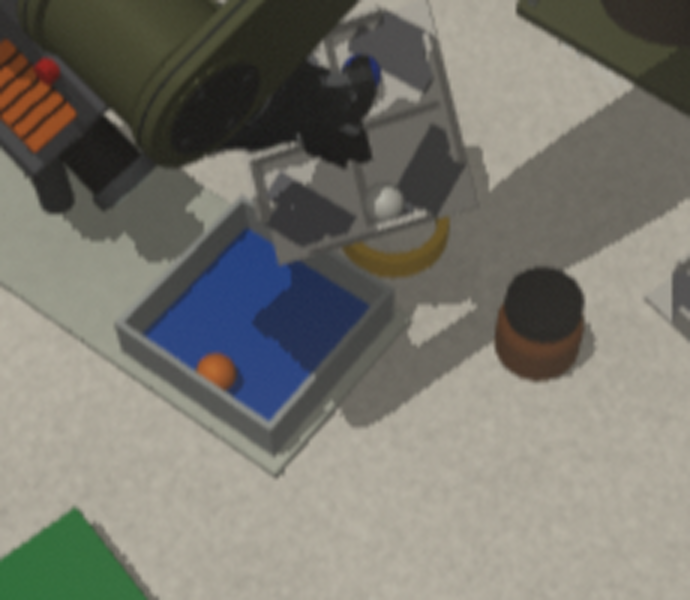

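View pics/g10.png

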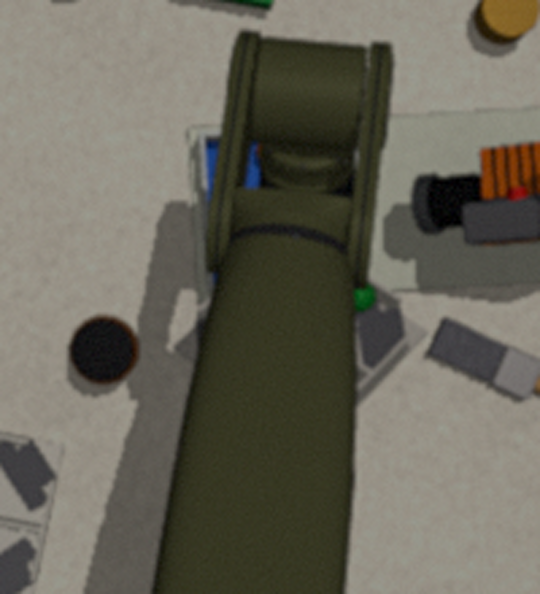

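The amber ball lies in the well (scene crop (216,372)); green, blue and white are still in the tray. Next I'll level it.

Run:
```python
from h import *
for f in (0.25,.5,.75,1):
    p0=np.array([.4087,-.0472,.1612]); p1=np.array([.385,-.045,.165])
    T=35*(1-f); print(rel(p0+(p1-p0)*f,Rtool(48.6,T,3.6)))
```

```text
[-0.003, -0.0045, 0.0028, -6.08, 6.18, 0.1]
[-0.0062, -0.0089, 0.0054, -12.28, 12.36, 0.11]
[-0.0093, -0.0134, 0.008, -18.47, 18.54, 0.11]
[-0.0124, -0.0178, 0.0106, -24.66, 24.72, 0.12]
```

```bash
python3 -m crank '[[-0.0004,-0.0006,0.0004,-0.8,0.8,0],[-0.001,-0.0015,0.001,-2,2,0],[-0.0018,-0.0027,0.0017,-3.7,3.7,0],[-0.003,-0.0045,0.0028,-6.1,6.2,0.1],[-0.0042,-0.006,0.0037,-8.2,8.2,0.1],[-0.0052,-0.0075,0.0045,-10.3,10.3,0.1],[-0.0062,-0.0089,0.0054,-12.3,12.4,0.1],[-0.0072,-0.0104,0.0062,-14.4,14.4,0.1],[-0.0083,-0.0119,0.0071,-16.5,16.5,0.1],[-0.0093,-0.0134,0.008,-18.5,18.5,0.1],[-0.0104,-0.0149,0.0089,-20.6,20.6,0.1],[-0.0113,-0.0162,0.0096,-22.4,22.4,0.1],[-0.0118,-0.017,0.0101,-23.6,23.6,0.1],[-0.0124,-0.0178,0.0106,-24.4,24.4,0.1],[-0.0124,-0.0178,0.0106,-24.7,24.7,0.1],[-0.0124,-0.0178,0.0106,-24.7,24.7,0.1]]';  python3 - <<'E'
from h import *
st()
im=r.snapshot("scene"); zoom(im,190,150,420,350,3,"pics/g11.png")
print(rel([.452,.33,.165],Rtool(173)))
print(rel([.42,.14,.165],Rtool(111)))
E
```

```text
t: 12.02
eef_pos: [0.3844, -0.045, 0.165]
eef_rot: [2.862, 1.293, 0.0]
contact_force: [0.6, 0.1, -4.1]
opening: 0.0227
t 12.02 p [ 0.3844 -0.045   0.165 ] q [-14.6 -26.5 130.3  -0.   76.2  26.8] F [ 0.6  0.1 -4.1] op 0.0227
[0.3259, -0.1974, -0.0003, -0.01, 0.05, -124.38]
[0.1621, -0.0958, -0.0001, 0.02, 0.04, -62.38]
```

View pics/g11.png

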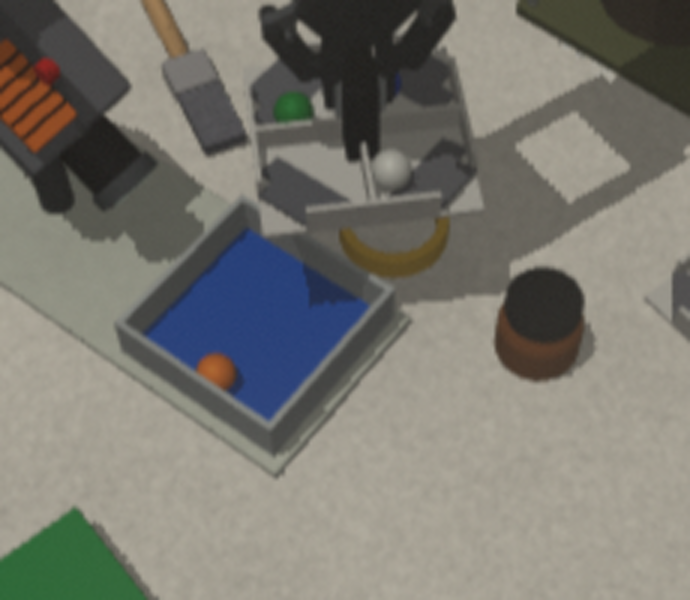

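```bash
python3 -m crank '[[0.0016,-0.001,0,0,0,-0.6],[0.005,-0.003,0,0,0,-1.9],[0.0105,-0.006,0,0,0,-4],[0.018,-0.0105,0,0,0,-7],[0.0275,-0.0163,0,0,0,-10.5],[0.038,-0.0226,0,0,0,-14.5],[0.0486,-0.029,0,0,0,-18.5],[0.059,-0.035,0,0,0,-22.5],[0.07,-0.041,0,0,0,-27],[0.08,-0.0475,0,0,0,-31],[0.0907,-0.054,0,0,0,-35],[0.101,-0.06,0,0,0,-39],[0.112,-0.066,0,0,0,-43],[0.122,-0.0725,0,0,0,-47],[0.133,-0.079,0,0,0,-51],[0.142,-0.084,0,0,0,-54.5],[0.149,-0.088,0,0,0,-57],[0.155,-0.0917,0,0,0,-59.5],[0.159,-0.094,0,0,0,-61],[0.162,-0.096,0,0,0,-62]]' && python3 -m crank '[[0,0,0,0,0,0]]';  python3 - <<'E'
from h import *
st()
print(rel([.452,.33,.165],Rtool(173)))
E
```

```text
t: 13.73
eef_pos: [0.4198, 0.1409, 0.1647]
eef_rot: [-1.784, -2.586, 0.002]
contact_force: [-0.1, 0.2, -5.2]
opening: 0.0234
t: 13.82
eef_pos: [0.4198, 0.1416, 0.1646]
eef_rot: [-1.781, -2.587, 0.002]
contact_force: [0.2, -0.1, -4.5]
opening: 0.0233
t 13.82 p [0.4198 0.1416 0.1646] q [ 11.7 -17.5 123.9  -0.   73.6  -9.2] F [ 0.2 -0.1 -4.5] op 0.0233
[0.1645, 0.0973, -0.0006, -0.07, -0.02, -62.1]
```

```bash
python3 -m crank '[[0.0016,0.001,0,0,0,-0.6],[0.005,0.003,0,0,0,-1.9],[0.0105,0.006,0,0,0,-4],[0.018,0.0105,0,0,0,-7],[0.0275,0.0163,0,0,0,-10.5],[0.038,0.0226,0,0,0,-14.5],[0.0486,0.029,0,0,0,-18.5],[0.059,0.035,0,0,0,-22.5],[0.07,0.041,0,0,0,-27],[0.08,0.0475,0,0,0,-31],[0.0907,0.054,0,0,0,-35],[0.101,0.06,0,0,0,-39],[0.112,0.066,0,0,0,-43],[0.122,0.0725,0,0,0,-47],[0.133,0.079,0,0,0,-51],[0.142,0.084,0,0,0,-54.5],[0.151,0.089,0,0,0,-57.5],[0.158,0.093,0,0,0,-60],[0.162,0.095,0,0,0,-61.5],[0.1645,0.097,0,0,0,-62]]' && python3 -m crank '[[0,0,0,0,0,0]]' && python3 -m crank '[[0,0,0.003,0,0,0],[0,0,0.01,0,0,0],[0,0,0.02,0,0,0],[0,0,0.032,0,0,0],[0,0,0.044,0,0,0],[0,0,0.056,0,0,0],[0,0,0.068,0,0,0],[0,0,0.08,0,0,0],[0,0,0.09,0,0,0],[0,0,0.1,0,0,0],[0,0,0.107,0,0,0],[0,0,0.112,0,0,0],[0,0,0.115,0,0,0],[0,0,0.115,0,0,0]]';  python3 - <<'E'
from h import *
st()
im=r.snapshot("scene"); zoom(im,350,150,510,400,2.4,"pics/g12.png")
E
```

```text
t: 15.48
eef_pos: [0.4517, 0.3305, 0.1642]
eef_rot: [-0.191, -3.135, 0.002]
contact_force: [-0.8, 0.8, -4.3]
opening: 0.0232
t: 15.57
eef_pos: [0.4518, 0.3309, 0.1642]
eef_rot: [-0.19, -3.135, 0.002]
contact_force: [-0.5, -0.7, -5.3]
opening: 0.023
t: 16.73
eef_pos: [0.4514, 0.3307, 0.0486]
eef_rot: [-0.19, -3.134, 0.002]
contact_force: [0.2, -0.5, -4.8]
opening: 0.0229
t 16.73 p [0.4514 0.3307 0.0486] q [ 30.7   6.5 114.1  -0.   59.5 -52.3] F [ 0.2 -0.5 -4.8] op 0.0229
```

View pics/g12.png

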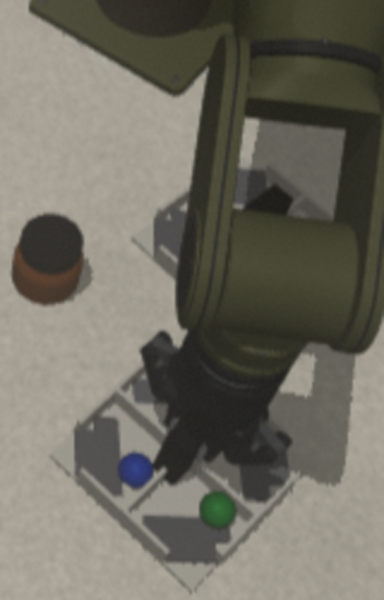

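```bash
python3 -m crank '[[0,0,0.002,0,0,0],[0,0,0.004,0,0,0],[0,0,0.006,0,0,0],[0,0,0.0075,0,0,0],[0,0,0.0085,0,0,0],[0,0,0.0085,0,0,0]]'
python3 - <<'E'
from h import *
st()
E
```

```text
t: 17.28
eef_pos: [0.4518, 0.3309, 0.0408]
eef_rot: [-0.19, -3.135, 0.001]
contact_force: [0.4, 0.1, -3.9]
opening: 0.0233
t 17.28 p [0.4518 0.3309 0.0408] q [ 30.7   7.2 114.2  -0.   58.7 -52.3] F [ 0.4  0.1 -3.9] op 0.0233
```

```bash
python3 -m crank '[[0,0,0.001,0,0,0],[0,0,0.0015,0,0,0],[0,0,0.0015,0,0,0]]'
python3 - <<'E'
from h import *
st()
E
```

```text
t: 17.53
eef_pos: [0.452, 0.3309, 0.0406]
eef_rot: [-0.19, -3.135, 0.002]
contact_force: [-4.2, -3.7, 4.8]
opening: 0.0233
t 17.53 p [0.452  0.3309 0.0406] q [ 30.7   7.2 114.2  -0.   58.7 -52.3] F [-4.2 -3.7  4.8] op 0.0233
```

Now on the bench (the vertical force changed sign). Release slowly and retreat up.

```bash
python3 -m crank '[[0,0,0,0,0,0],[0,0,0,0,0,0],[0,0,0,0,0,0],[0,0,0,0,0,0],[0,0,0,0,0,0],[0,0,0,0,0,0],[0,0,0,0,0,0],[0,0,0,0,0,0]]' 0.085 && python3 -m crank '[[0,0,-0.01,0,0,0],[0,0,-0.03,0,0,0],[0,0,-0.06,0,0,0],[0,0,-0.1,0,0,0],[0,0,-0.14,0,0,0],[0,0,-0.18,0,0,0],[0,0,-0.21,0,0,0]]'
python3 - <<'E'
from h import *
st()
s=r.snapshot("scene"); cv2.imwrite("pics/s13.png",s); t=r.snapshot("top"); cv2.imwrite("pics/t13.png",t)
zoom(s,350,250,510,400,4,"pics/g13.png")
t=cv2.imread("pics/top0.png"); s=cv2.imread("pics/scene0.png")
zoom(t,415,190,535,270,6.5,"pics/l1.png"); zoom(s,120,90,250,230,4.2,"pics/l2.png")
E
```

```text
t: 18.2
eef_pos: [0.452, 0.3309, 0.0405]
eef_rot: [-0.19, -3.135, 0.002]
contact_force: [0.6, -0.5, 0.0]
opening: 0.085
t: 18.78
eef_pos: [0.4529, 0.3315, 0.2557]
eef_rot: [0.19, 3.133, 0.003]
contact_force: [0.6, 0.2, 0.1]
opening: 0.0849
t 18.78 p [0.4529 0.3315 0.2557] q [ 30.7  -5.1 104.5  -0.   80.3 -52.3] F [0.6 0.2 0.1] op 0.0849
```

View pics/g13.png

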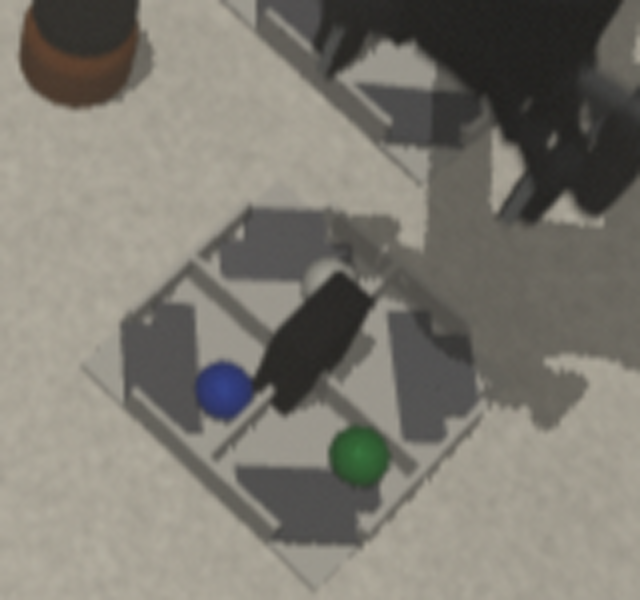

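View pics/l1.png

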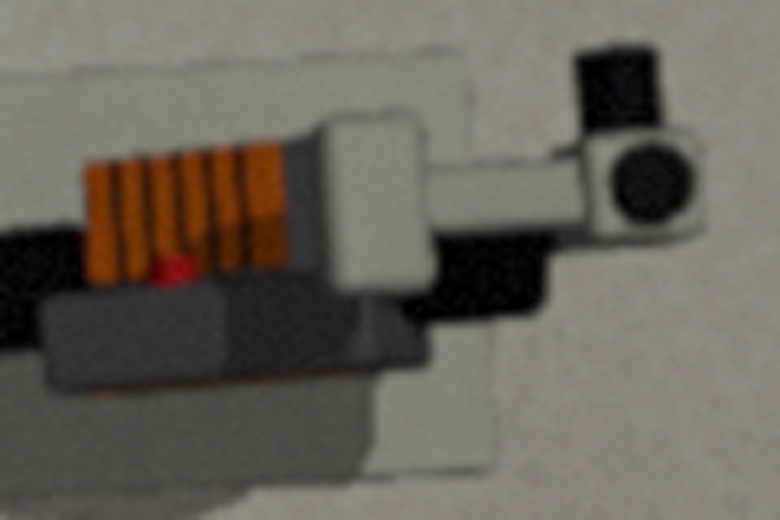

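View pics/l2.png

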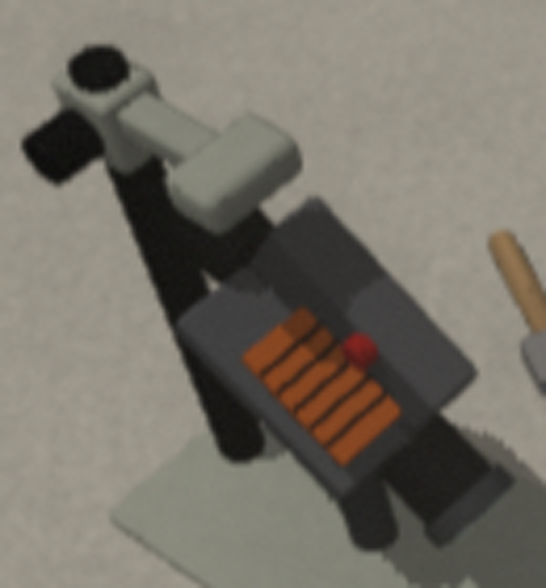

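Run:
```python
from h import *
S=lambda x,y:(120+(x)/4.2,90+(y)/4.2); T=lambda x,y:(415+x/6.5,190+y/6.5)
pr={'wo':((344,466),(86,163)),'wi':((401,409),(88,283)),'uo':((244,356),(284,141)),'ui':((303,308),(288,265)),'btn':((361,349),(177,270))}
P={}
for k,(a,b) in pr.items():
    P[k],g=tri(S(*a),T(*b)); print(k,P[k].round(4),round(g,4))
c=sum(P[k] for k in('wo','wi','uo','ui'))/4; print("centre",c)
print("widths",np.linalg.norm(P['wo']-P['wi']),np.linalg.norm(P['uo']-P['ui']),"len",np.linalg.norm(P['wo']-P['uo']),np.linalg.norm(P['wi']-P['ui']))
d=(P['wo']-P['uo']+P['wi']-P['ui'])/2; print("y dir",d/np.linalg.norm(d),"slope",np.degrees(np.arcsin(-d[2]/np.linalg.norm(d))),"yaw of y",np.degrees(np.arctan2(d[1],d[0])))
d=P['wo']-P['wi']; print("x dir",np.degrees(np.arctan2(d[1],d[0])),d)
y=np.radians(3.6); X=np.array([np.cos(y),np.sin(y),0]); H=np.array([-np.sin(y),np.cos(y),0]); Z=np.array([0,0,1.]); a=np.radians(35)
px,py,pz=X,H*np.cos(a)-Z*np.sin(a),H*np.sin(a)+Z*np.cos(a)
print("btn in pad frame",[float((P['btn']-c)@v) for v in(px,py,pz)])
W=np.array([.508,-.0415,.018]); print("pad rel well in station",[float((c-W)@v) for v in(X,H,Z)])
# lamp head
q,g=tri(S(205,232),T(330,288)); print(q,g)
for k in((120,100)):pass
```

```text
wo [ 0.5531 -0.212   0.1373] 0.0007
wi [ 0.5091 -0.2122  0.1432] 0.002
uo [ 0.5557 -0.2742  0.1801] 0.0026
ui [ 0.5122 -0.2763  0.1788] 0.0001
btn [ 0.5099 -0.237   0.1734] 0.0021
centre [ 0.53251907 -0.24369912  0.15982834]
widths 0.044369687230535707 0.043566697749308964 len 0.07557528768051562 0.07340600090228337
y dir [-0.03853146  0.84896352 -0.52704485] slope 31.806003918129246 yaw of y 92.5986699863841
x dir 0.18747827664640937 [ 0.04397719  0.0001439  -0.00588689]
btn in pad frame [-0.022102878968946426, -0.0010884008157036817, 0.015751642774914656]
pad rel well in station [0.011774497946874551, -0.203339691637422, 0.14182833672518189]
[ 0.51768734 -0.29407971  0.22611362] 0.044982051367599966
```

The tray is down and released: blue (223,390), green (358,455) and white (325,280) in the crop are inside it. The trigger pad centre triangulates to (0.5325,-0.2437,0.160). Its measured size of 44 x 74.5 mm fits the 45 x 75 mm given. Next I'll check the lamp head and plan the approach.

```bash
cat >> h.py <<'E'
PAD=np.array([.5325,-.2437,.160]); YW=3.6
_y=np.radians(YW); SX=np.array([np.cos(_y),np.sin(_y),0]); SY=np.array([-np.sin(_y),np.cos(_y),0]); SZ=np.array([0,0,1.]); _a=np.radians(35)
PX,PY,PZ=SX,SY*np.cos(_a)-SZ*np.sin(_a),SY*np.sin(_a)+SZ*np.cos(_a)
def padc(p): d=np.array(p)-PAD; return np.round([d@PX,d@PY,d@PZ],4)
RT=Rtool(YW,38,90+YW)
E
python3 - <<'E'
from h import *
f=onz("top",415+330/6.5,190+205/6.5,.282); print("head front mid",f, "along station y from pad",(f-PAD)@SY, "x",(f-PAD)@SX)
print("A",rel([.44,.10,.36],Rtool(95)))
print("B",rel([.50,-.08,.33],Rtool(20,20,93.6)))
print(RT)
h=PAD+PX*.004+PZ*.05; print("hover",h)
E
```

```text
head front mid [ 0.52301122 -0.26531503  0.282     ] along station y from pad -0.02097657464428345 x -0.01082727738964512
A [-0.0141, -0.2322, -0.102, 0.76, 0.18, 78.07]
B [-0.0951, -0.4039, -0.0725, 2.29, -27.73, 150.85]
[[ 9.98026728e-01  4.94796046e-02  3.86577039e-02]
 [ 6.27905195e-02 -7.86455794e-01 -6.14446608e-01]
 [-1.17563139e-16  6.15661475e-01 -7.88010754e-01]]
hover [ 0.53469135 -0.21482661  0.2009576 ]
```

```bash
python3 -m crank '[[-0.004,-0.03,-0.015,0,0,6],[-0.014,-0.232,-0.102,0,0,78],[-0.014,-0.232,-0.102,0,0,78],[-0.014,-0.232,-0.102,0,0,78],[-0.014,-0.232,-0.102,0,0,78],[-0.014,-0.232,-0.102,0,0,78],[-0.014,-0.232,-0.102,0,0,78],[-0.014,-0.232,-0.102,0,0,78],[-0.014,-0.232,-0.102,0,0,78],[-0.014,-0.232,-0.102,0,0,78],[-0.014,-0.232,-0.102,0,0,78],[-0.014,-0.232,-0.102,0,0,78],[-0.014,-0.232,-0.102,0,0,78]]' 0 20
python3 - <<'E'
from h import *
st()
print("B",rel([.50,-.08,.33],Rtool(3.6,20,93.6)))
E
```

```text
t: 19.97
eef_pos: [0.4397, 0.1002, 0.3596]
eef_rot: [2.116, 2.318, 0.018]
contact_force: [-0.3, -0.3, -0.7]
opening: -0.0002
t 19.97 p [0.4397 0.1002 0.3596] q [  5.8 -22.1 108.8   0.3  92.7   0.6] F [-0.3 -0.3 -0.7] op -0.0002
B [-0.1851, 0.0434, 0.0291, -15.3, -16.69, 90.47]
```

```bash
python3 -m crank '[[-0.03,0.007,0.005,-1,-1,6],[-0.07,0.015,0.01,-2,-2.5,13],[-0.185,0.043,0.029,-15.3,-16.7,90.5],[-0.185,0.043,0.029,-15.3,-16.7,90.5],[-0.185,0.043,0.029,-15.3,-16.7,90.5],[-0.185,0.043,0.029,-15.3,-16.7,90.5],[-0.185,0.043,0.029,-15.3,-16.7,90.5],[-0.185,0.043,0.029,-15.3,-16.7,90.5],[-0.185,0.043,0.029,-15.3,-16.7,90.5],[-0.185,0.043,0.029,-15.3,-16.7,90.5],[-0.185,0.043,0.029,-15.3,-16.7,90.5],[-0.185,0.043,0.029,-15.3,-16.7,90.5],[-0.185,0.043,0.029,-15.3,-16.7,90.5],[-0.185,0.043,0.029,-15.3,-16.7,90.5],[-0.185,0.043,0.029,-15.3,-16.7,90.5]]' 0 20
python3 - <<'E'
from h import *
st()
print("hover60",rel(PAD+PX*.004+PZ*.06,RT))
E
```

```text
t: 21.22
eef_pos: [0.4997, -0.0795, 0.3295]
eef_rot: [2.792, 0.094, 0.013]
contact_force: [0.2, 0.2, -0.8]
opening: 0.0001
t 21.22 p [ 0.4997 -0.0795  0.3295] q [ -4.6 -15.3 108.  -19.9  84.7  83. ] F [ 0.2  0.2 -0.8] op 0.0001
hover60 [0.0262, 0.0826, 0.1581, -18.03, -0.0, 0.25]
```

```bash
python3 -m crank '[[0.003,0.008,0.016,-4,0,0],[0.008,0.025,0.047,-10,0,0],[0.013,0.041,0.079,-18,0,0.2],[0.018,0.058,0.11,-18,0,0.2],[0.022,0.071,0.135,-18,0,0.2],[0.026,0.0826,0.15,-18,0,0.2],[0.026,0.0826,0.158,-18,0,0.25],[0.026,0.0826,0.158,-18,0,0.25]]'
python3 - <<'E'
from h import *
st(); print(padc(r.get_obs()["eef_pos"]))
s=r.snapshot("scene"); t=r.snapshot("top")
zoom(t,390,170,540,290,5,"pics/p1.png"); zoom(s,110,60,280,240,3.3,"pics/p2.png")
print(rel(PAD+PX*.004+PZ*.004,RT))
E
```

```text
t: 21.88
eef_pos: [0.5328, -0.2097, 0.207]
eef_rot: [2.479, 0.08, 0.021]
contact_force: [0.1, 0.5, 0.2]
opening: 0.0003
t 21.88 p [ 0.5328 -0.2097  0.207 ] q [-10.3  -5.  115.  -40.8  66.1  91.8] F [0.1 0.5 0.2] op 0.0003
[0.0025 0.0008 0.0579]
[0.0002, -0.0031, 0.0565, -0.04, -0.02, 0.05]
```

View pics/p1.png

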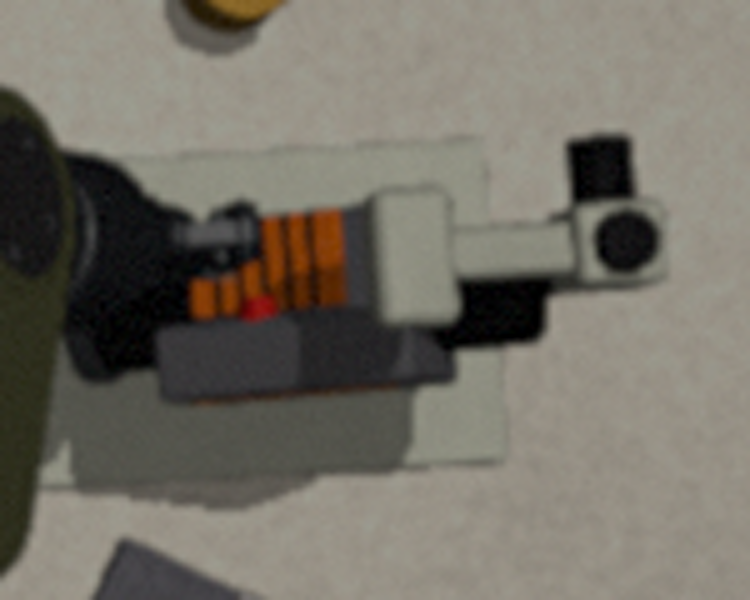

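View pics/p2.png

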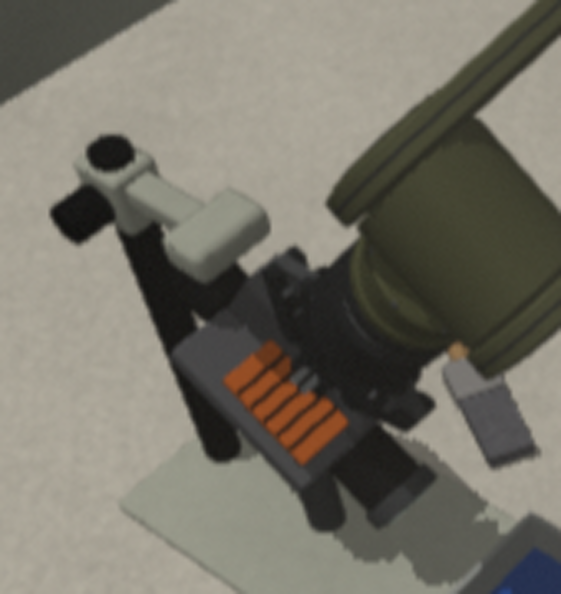

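The shut fingertips sit over the plate, clear of the head (top crop head edge at x≈375, tips around (240,230)). Approaching now.

```bash
python3 -m crank '[[0.001,-0.001,0.012,0,0,0],[0.002,-0.002,0.028,0,0,0],[0.0015,-0.003,0.04,0,0,0],[0.0015,-0.003,0.048,0,0,0],[0.0015,-0.003,0.052,0,0,0],[0.0015,-0.003,0.052,0,0,0]]'
python3 - <<'E'
from h import *
st(); o=r.get_obs(); print(padc(o["eef_pos"]), "Fpad",[round(float(o["contact_force"]@v),1) for v in(PX,PY,PZ)])
E
```

```text
t: 22.48
eef_pos: [0.5371, -0.2386, 0.1661]
eef_rot: [2.478, 0.079, 0.025]
contact_force: [0.0, -0.3, 0.7]
opening: 0.0
t 22.48 p [ 0.5371 -0.2386  0.1661] q [-13.3  -1.5 116.  -42.4  60.8  92.9] F [ 0.  -0.3  0.7] op 0.0
[0.005  0.0004 0.0077] Fpad [-0.0, -0.7, 0.4]
```

```bash
cat > f.py <<'E'
from h import *
st(); o=r.get_obs(); print(padc(o["eef_pos"]), "Fpad",[round(float(o["contact_force"]@v),1) for v in(PX,PY,PZ)])
E
python3 -m crank '[[0,0,0.003,0,0,0],[0,0,0.006,0,0,0],[0,0,0.006,0,0,0]]' >/dev/null; python3 f.py;  python3 -m crank '[[0,0,0.003,0,0,0],[0,0,0.006,0,0,0],[0,0,0.006,0,0,0]]' >/dev/null; python3 f.py
```

```text
t 22.73 p [ 0.5378 -0.2422  0.1618] q [-13.7  -1.1 116.  -42.6  60.1  93. ] F [0.1 3.5 3.8] op -0.0001
[ 0.0054 -0.0001  0.0022] Fpad [0.3, 0.7, 5.1]
t 22.98 p [ 0.5382 -0.2456  0.1574] q [-14.   -0.7 116.1 -42.8  59.6  93.1] F [-1.6  6.2  4.3] op 0.0001
[ 0.0056 -0.0003 -0.0034] Fpad [-1.2, 2.6, 7.1]
```

```bash
python3 -m crank '[[0,0,0.001,0,0,0],[0,0,0.001,0,0,0]]' >/dev/null; python3 f.py;  python3 -m crank '[[0,0,0.001,0,0,0],[0,0,0.001,0,0,0]]' >/dev/null; python3 f.py;python3 -m crank '[[0,0,0.001,0,0,0],[0,0,0.001,0,0,0]]' >/dev/null; python3 f.py
```

```text
t 23.15 p [ 0.5382 -0.2457  0.1571] q [-14.1  -0.7 116.1 -42.8  59.5  93.1] F [-3.   5.8  4.1] op -0.0001
[ 0.0056 -0.0003 -0.0038] Fpad [-2.6, 2.6, 6.8]
t 23.32 p [ 0.5382 -0.2459  0.1569] q [-14.1  -0.7 116.1 -42.7  59.5  93.1] F [-3.   5.   4.5] op 0.0004
[ 0.0056 -0.0003 -0.004 ] Fpad [-2.7, 1.7, 6.7]
t 23.48 p [ 0.5382 -0.246   0.1567] q [-14.1  -0.6 116.1 -42.7  59.5  93.1] F [-3.5  5.6  5.2] op -0.0001
[ 0.0056 -0.0003 -0.0042] Fpad [-3.2, 1.8, 7.6]
```

```bash
python3 -m crank '[[0,0,0.002,0,0,0],[0,0,0.0025,0,0,0],[0,0,0.0025,0,0,0]]' >/dev/null; python3 f.py;  python3 -m crank '[[0,0,0.0025,0,0,0],[0,0,0.0025,0,0,0],[0,0,0.0025,0,0,0]]' >/dev/null; python3 f.py
```

```text
t 23.73 p [ 0.5383 -0.2466  0.1559] q [-14.2  -0.6 116.  -42.7  59.4  93.2] F [-5.4 10.   7.2] op -0.0
[ 0.0056 -0.0003 -0.0053] Fpad [-4.8, 4.3, 11.8]
t 23.98 p [ 0.5383 -0.2468  0.1557] q [-14.2  -0.5 116.  -42.7  59.4  93.2] F [-7.9 15.  12.5] op -0.0
[ 0.0056 -0.0004 -0.0055] Fpad [-7.0, 5.5, 19.1]
```

The trigger is bottomed (19 N along its axis, at the expected 12 mm travel). Next I'll slide towards the button while holding it.

```bash
python3 -m crank '[[-0.002,0,0.0015,0,0,0],[-0.005,0,0.0015,0,0,0],[-0.008,0,0.0015,0,0,0],[-0.008,0,0.0015,0,0,0]]' >/dev/null; python3 f.py;  python3 -m crank '[[-0.002,0,0.0015,0,0,0],[-0.004,0,0.0015,0,0,0],[-0.004,0,0.0015,0,0,0]]' >/dev/null; python3 f.py
```

```text
t 24.32 p [ 0.5334 -0.2477  0.1573] q [-14.5  -1.5 116.8 -42.7  58.9  93. ] F [3.2 6.4 5. ] op -0.0001
[ 0.0006 -0.0017 -0.0045] Fpad [3.6, 2.1, 7.6]
t 24.57 p [ 0.532  -0.2482  0.1583] q [-14.6  -2.  117.2 -42.7  58.5  93. ] F [3.1 6.  4.4] op 0.0001
[-0.0008 -0.0027 -0.0039] Fpad [3.4, 2.2, 6.9]
```

```bash
python3 -m crank '[[0,-0.001,0.003,0,0,0],[-0.001,-0.002,0.004,0,0,0],[-0.002,-0.002,0.004,0,0,0]]' >/dev/null; python3 f.py;  python3 -m crank '[[-0.002,-0.001,0.003,0,0,0],[-0.004,-0.001,0.003,0,0,0],[-0.006,-0.001,0.003,0,0,0],[-0.006,-0.001,0.003,0,0,0]]' >/dev/null; python3 f.py
```

```text
t 24.82 p [ 0.5321 -0.2488  0.1572] q [-14.7  -2.  117.4 -42.9  58.1  93.2] F [-0.4  8.2  9.5] op -0.0001
[-0.0007 -0.0026 -0.0052] Fpad [0.2, 1.3, 12.5]
t 25.15 p [ 0.5303 -0.2494  0.1577] q [-14.9  -2.7 118.  -43.   57.4  93.2] F [4.8 9.  6.5] op -0.0002
[-0.0025 -0.0032 -0.005 ] Fpad [5.4, 3.4, 10.3]
```

```bash
python3 -m crank '[[-0.003,-0.001,0.004,0,0,0],[-0.006,-0.002,0.004,0,0,0],[-0.009,-0.002,0.004,0,0,0],[-0.012,-0.002,0.004,0,0,0],[-0.012,-0.002,0.004,0,0,0]]' >/dev/null; python3 f.py
python3 - <<'E'
from h import *
s=r.snapshot("scene"); t=r.snapshot("top")
zoom(t,400,180,520,270,6.5,"pics/b1.png"); zoom(s,130,90,260,230,4.2,"pics/b2.png")
E
```

```text
t 25.57 p [ 0.5245 -0.2503  0.1582] q [-15.3  -4.  119.2 -43.2  56.3  93.2] F [10.   9.5  8.4] op 0.0001
[-0.0084 -0.0039 -0.005 ] Fpad [10.6, 2.4, 12.0]
```

View pics/b1.png

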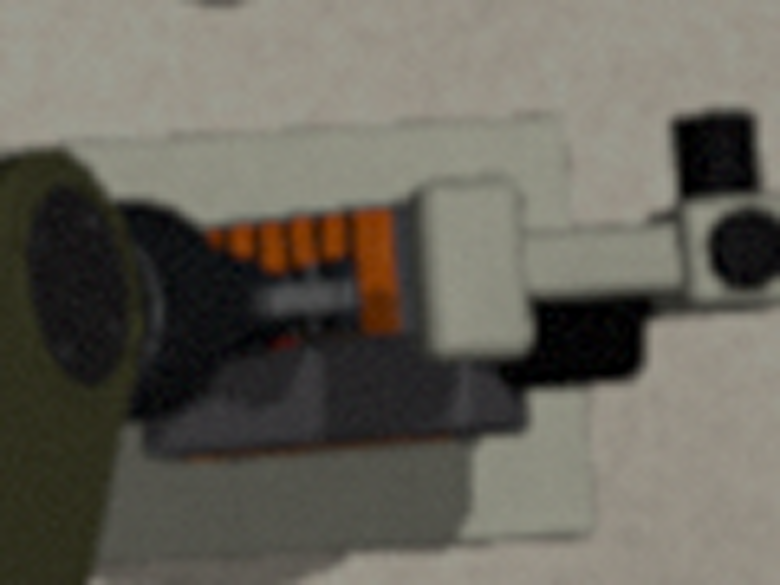

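View pics/b2.png

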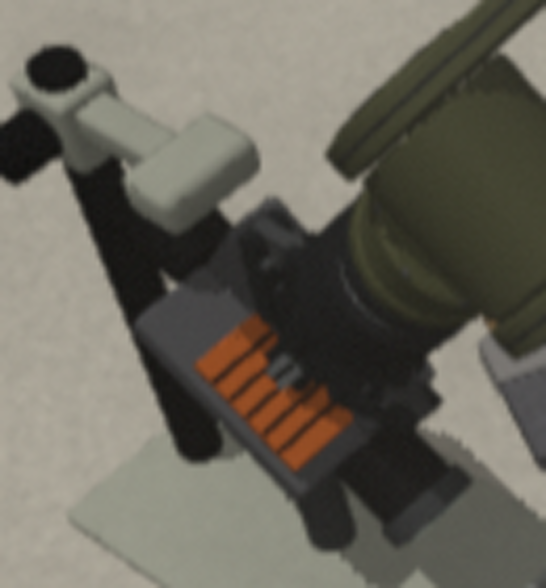

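The top crop shows the button (red, (285,343)) right at the finger's side and being pushed. Pushing further.

```bash
python3 -m crank '[[-0.004,-0.002,0.004,0,0,0],[-0.008,-0.003,0.005,0,0,0],[-0.011,-0.003,0.005,0,0,0],[-0.014,-0.003,0.005,0,0,0],[-0.014,-0.003,0.005,0,0,0]]' >/dev/null; python3 f.py
```

```text
t 26.08 p [ 0.5225 -0.2505  0.1586] q [-15.7  -5.3 120.5 -43.4  54.3  93.2] F [28.6  7.8 -0.2] op -0.0001
[-0.0104 -0.0042 -0.0047] Fpad [29.0, 5.1, 3.3]
```

```bash
python3 -m crank '[[-0.006,-0.002,0.005,0,0,0],[-0.005,-0.002,0.006,0,0,0],[-0.005,-0.002,0.006,0,0,0]]' >/dev/null; python3 f.py
python3 - <<'E'
from h import *
s=r.snapshot("scene"); t=r.snapshot("top")
zoom(t,400,180,520,270,6.5,"pics/b3.png");
E
```

```text
t 26.33 p [ 0.5234 -0.2509  0.1584] q [-15.8  -5.6 120.8 -43.5  53.5  93.4] F [-0.4 24.6 20.2] op -0.0001
[-0.0095 -0.0045 -0.0051] Fpad [1.1, 8.5, 30.6]
```

View pics/b3.png

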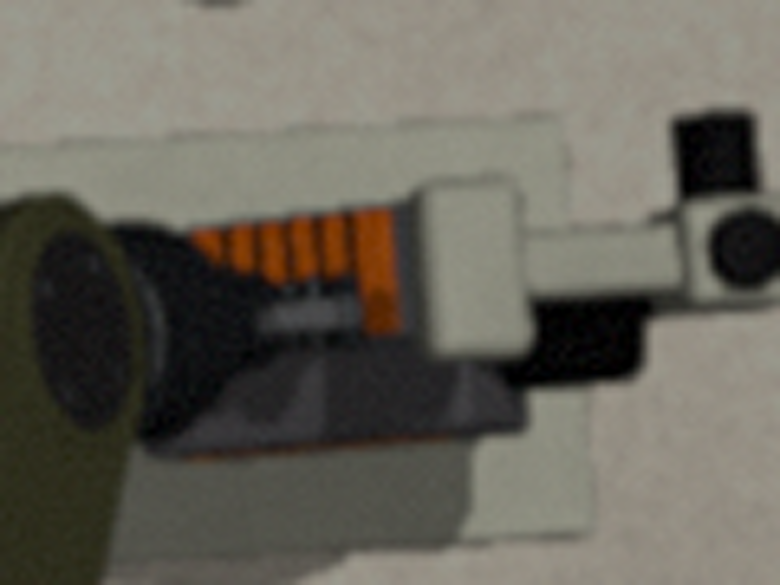

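```bash
python3 -m crank '[[-0.004,0,0.004,0,0,0],[-0.008,0,0.003,0,0,0],[-0.009,0,0.002,0,0,0]]' >/dev/null; python3 f.py; python3 -c "
from h import *
print(rel(PAD,RT))"
```

```text
t 26.68 p [ 0.5236 -0.2505  0.1594] q [-16.1  -6.6 121.7 -43.3  51.9  93.1] F [ 33.9  -0.9 -15.4] op 0.0001
[-0.0093 -0.0048 -0.0041] Fpad [33.8, 6.3, -14.3]
[0.0097, -0.0048, -0.0033, 0.18, -6.6, -1.48]
```

```bash
python3 -m crank '[[-0.006,0,0.001,0,0,0],[-0.004,0,0,0,0,0],[-0.003,0,-0.001,0,0,0],[-0.003,0,-0.002,0,0,0]]' >/dev/null; python3 f.py; python3 -m crank '[[-0.003,0,-0.001,0,0,0],[-0.003,0,-0.002,0,0,0],[-0.003,0,-0.003,0,0,0]]' >/dev/null; python3 f.py
```

```text
t 27.02 p [ 0.5239 -0.2487  0.1625] q [-16.   -7.1 121.8 -43.2  51.7  93. ] F [ 9.2  2.4 -0.8] op -0.0002
[-0.0089 -0.0051 -0.0005] Fpad [9.4, 1.9, 0.4]
t 27.27 p [ 0.5235 -0.2469  0.1658] q [-15.9  -7.8 122.1 -43.1  51.5  92.8] F [ 9.9 -2.1 -3.9] op 0.0002
[-0.0092 -0.0055  0.0033] Fpad [9.7, -0.0, -4.7]
```

```bash
python3 -m crank '[[-0.001,0,-0.002,0,0,0],[0,0,-0.004,0,0,0],[0.002,0,-0.006,0,0,0],[0.006,0,-0.008,0,0,0],[0.01,0,-0.01,0,0,0],[0.013,0,-0.014,0,0,0],[0.014,0,-0.025,0,0,0],[0.014,0,-0.04,0,0,0],[0.014,0,-0.06,0,0,0],[0.014,0,-0.08,0,0,0],[0.014,0,-0.1,0,0,0]]' >/dev/null; python3 f.py
python3 - <<'E'
from h import *
s=r.snapshot("scene"); t=r.snapshot("top")
zoom(t,400,180,520,270,6.5,"pics/c1.png"); zoom(s,110,80,250,230,4,"pics/c2.png")
E
```

```text
t 28.18 p [ 0.5198 -0.1838  0.2465] q [ -8.6 -14.2 119.3 -40.   63.   91.7] F [ 0.3 -1.4 -0.1] op 0.0001
[-0.0089  0.      0.1056] Fpad [0.2, -1.1, -0.9]
```

View pics/c1.png

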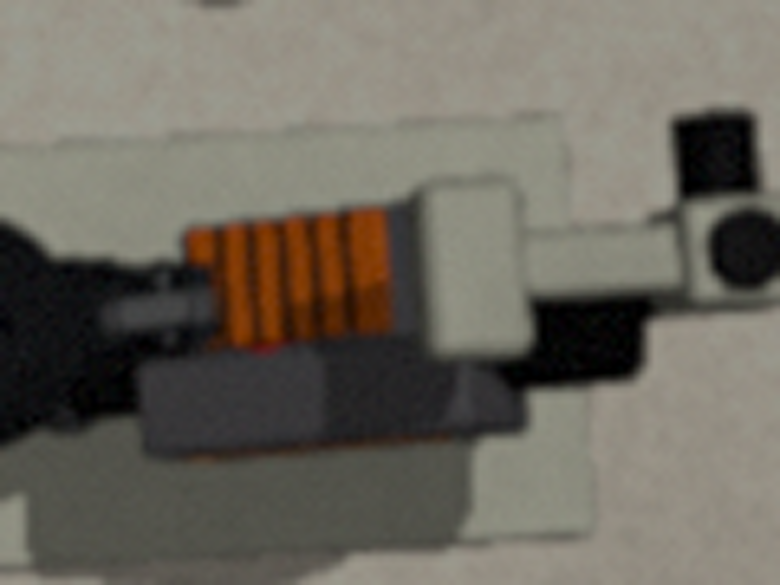

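View pics/c2.png

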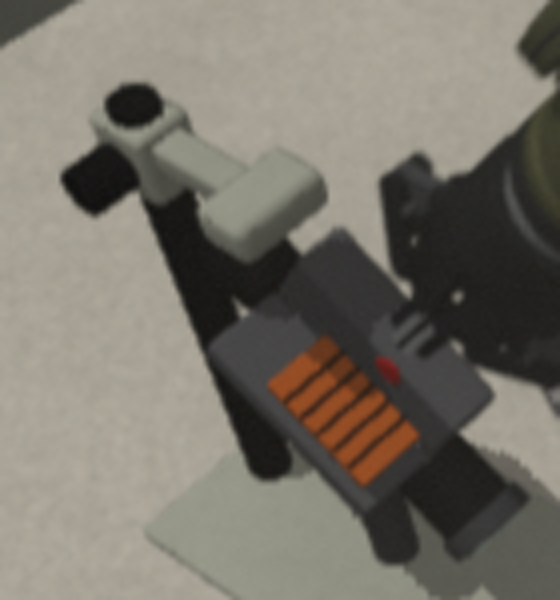

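The button now sits almost flush: top crop red sliver at (265,349), and a flat disc in the scene crop at (388,370). To verify the trigger depth I'll compare the orange plate before and after.

```bash
python3 -m crank '[[0,0,-0.03,0,0,0],[0,0,-0.06,0,0,0],[0,0,-0.09,0,0,0],[0,0,-0.11,0,0,0],[0,0,-0.12,0,0,0],[0,0,-0.12,0,0,0]]' >/dev/null
python3 - <<'E'
from h import *
st()
s=r.snapshot("scene"); cv2.imwrite("pics/sF.png",s); t=r.snapshot("top"); cv2.imwrite("pics/tF.png",t)
def m(im,box):
    x0,y0,x1,y1=box; h=cv2.cvtColor(im[y0:y1,x0:x1],cv2.COLOR_BGR2HSV); k=cv2.inRange(h,(5,140,60),(18,255,255)); k=cv2.morphologyEx(k,cv2.MORPH_CLOSE,np.ones((5,5)))
    n,l,st_,c=cv2.connectedComponentsWithStats(k); i=1+np.argmax(st_[1:,4]); return c[i]+[x0,y0],st_[i]
for n,fa,fb,box in(("scene","scene0","sF",(160,140,240,230)),("top","top0","tF",(415,200,480,250))):
    a,b=m(cv2.imread(f"pics/{fa}.png"),box),m(cv2.imread(f"pics/{fb}.png"),box)
    print(n,"shift",(b[0]-a[0]).round(2),a[1],b[1],"pred 6mm",(proj(n,PAD-.006*PZ)-proj(n,PAD)).round(2))
E
```

```text
t 28.78 p [ 0.5011 -0.1101  0.3447] q [  0.4 -20.2 114.6 -38.6  76.3  92. ] F [ 0.5 -0.5  0.8] op 0.0003
scene shift [-0.67  0.77] [ 18  23  37  38 680] [ 17  24  38  37 672] pred 6mm [-0.66  0.76]
top shift [0.83 0.44] [ 13  12  31  22 559] [ 14  12  31  22 577] pred 6mm [1.   0.13]
```

View pics/sF.png

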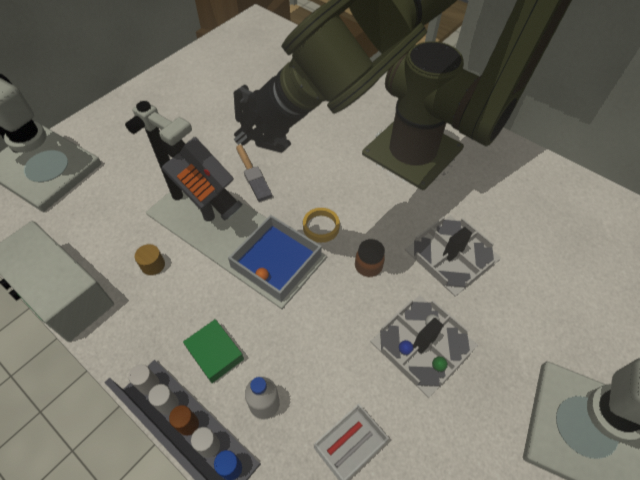

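View pics/tF.png

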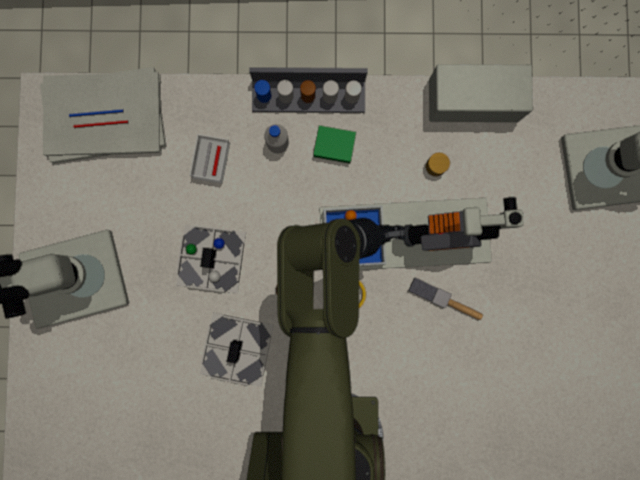

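The plate shift matches about 6 mm of held travel, and the button is in. In the final views, amber is in the well (scene (262,273)). Green, blue and white are in the tray (top (192,249), (219,243), (214,277)), and the bystanders haven't moved. Handing in.

```bash
python3 -c "
from cell import r
print(r.finish_job())"
```

```text
the job is handed in; nothing more can be done
None
```

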